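Close the shield, join the charger housing on its dowels and hold it pressed

TASK

Put this laptop charger's housing together: first fold the hinged metal shield shut over the board in the lower half, then set the loose grey upper half onto the two brass dowels, cable stubs at the same end, so that the rims meet all round. Press the pair down until the spring nest is fully home on its red stops, and finish while still holding it pressed there, as if glue were setting. Leave the other things on the bench where they are.

Things in the scene. Friction and masses are not known exactly. Their poses are not given: they have to be found in the camera images.
- cover: Loose upper half of the charger housing: grey shell 120 (x) x 56 (y) x 22 (z) mm, about 90 g, lying open side down on its rim. Origin: centre of its underside (rim plane), z up. Walls 3 mm, cavity 19 mm deep. A cable stub sticks out 15 mm at its -x end; a green dot on top marks that end. Grip it across the 56 mm width at its middle, or press on its flat top.
- hole_a (a point): On the cover: mouth, in the rim plane, of the dowel hole at cover x = -50, y = 0 mm. Both holes open downwards: 7.5 mm diameter, 13 mm deep, mouths chamfered 1.5 mm.
- hole_b (a point): On the cover: mouth, in the rim plane, of the other dowel hole, at cover x = +50, y = +13 mm (so the cover goes on only one way round).
- press_base: Bonding fixture fixed to the bench, with all it carries. Base plate 172 (x) x 112 (y) x 10 mm; origin: centre of its underside, z up. Four 9 mm guide posts near the corners rise to 43 mm, each with a red stop collar, its top 20 mm above the bench. An aluminium nest plate of the same outline, 8 mm thick, top 36 mm above the bench when up, rides on springs along the posts.
- seat (a point): Centre of the rim plane of the black lower half, 120 x 56 x 14 mm, fixed in the nest; 50 mm above the bench with the nest up, sinks with it. x along the 120 mm length (cable stub at -x), y across, z up. Seated: the cover's origin and axes coincide with these. The steel shield box inside, 66 (x) x 42 (y) mm, rises 6 mm above the rim, 9 mm with its lid shut, and fits the cover's cavity.
- dowel_a (a point): Tip of the brass dowel at seat x = -50, y = 0 mm. Both dowels: 6 mm diameter, 10 mm high above the rim, the last 4 mm tapering to 2 mm diameter.
- dowel_b (a point): Tip of the other brass dowel, at seat x = +50, y = +13 mm, 10 mm above the rim.
- shield (a joint): Angle (rad) of the steel shield lid, a plate 66 x 42 x 2.5 mm: 0 shut (level on the shield box), pi/2 upright, at most 2.0. It hinges about a line along seat x through point shield_hinge, on the seat's +y side; its free edge swings over towards seat -y to close. The hinge is stiff (0.03 N m, about 1 N at the free edge): it stays where left and can be pushed shut with the fingertips.
- shield_hinge (a point): Middle of the shield lid's hinge line, 7 mm above and 21 mm to the +y side of the seat point.
- shield_edge (a point): Middle of the shield lid's free edge, 42 mm from the hinge line.
- nest (a joint): How far the spring nest is pushed down (m): 0 up, 0.008 fully home, where the plate meets the red stop collars. The springs need about 4 N to start and 10 N to be fully home; it springs back up when the push ends.
- can: Bystander: upright yellow spray can, 60 mm diameter, 155 mm high; origin at the centre of its underside. It stands to one side of the fixture, the cover lies on the other.
- screwdriver: Bystander: screwdriver lying on the bench.
- phone: Bystander: black phone 146 x 70 x 8 mm lying flat; origin at the centre of its underside.
- meter: Bystander: orange multimeter 150 x 75 x 40 mm lying flat; origin at the centre of its underside.
- tray: Bystander: blue divided parts tray 140 x 100 x 25 mm; origin at the centre of its underside.
- adapter: Bystander: finished black charger 118 x 54 x 34 mm; origin at the centre of its underside.
Mind the look-alikes: they are no part of the job. There is more than one size of the cover; the job needs the largest.

How it is judged (in metres and radians):
On the way, in this order (a step that is already met when the one before it is completed fails the run):
1. the shield is folded shut while the upper half is still away from the fixture (value of joint shield below 0.06 rad and distance between cover and seat above 0.05 m), for 0.2 s.
2. the upper half sits on its dowels, rim to rim (horizontal distance between cover and seat below 0.003 m and z of cover in the frame of seat between -0.0025 and 0.0025 m and angle between the x axis of cover and the x axis of seat, either way round below 0.05 rad and angle between the z axis of cover and the z axis of seat, either way round below 0.05 rad), for 0.2 s.
At the end, for the whole second after the job is handed in: Shield shut within 0.06 rad; upper half on its dowels (within 3 mm sideways, 2.5 mm in height, 0.05 rad in turn and tilt of the seat); the robot, touching it with over 3 N, holds the nest down at least 6 of 8 mm, the halves pressed together with over 5 N, at rest (all of step 2 and value of joint shield below 0.06 rad and value of joint nest above 0.006 m and contact force between cover and press_base above 5 N and contact force between any of the fingers, the arm and cover above 3 N and linear speed of cover below 0.02 m/s); the arm keeps its last pose, push and grip.
It fails at once if a bystander is moved more than 30 mm (distance of any of can, screwdriver, phone, meter, tray, adapter from where it was at the start of the episode above 0.03 m).
It also fails if it takes over 58 s, if anything falls off the work surface, if the arm or the gripper's body presses on something with over 40 N, if the wrist force passes 120 N, or if a joint passes its speed limit or range.

ROBOT

A 7-joint arm with a two-finger parallel gripper is mounted at the origin on the work surface. World frame = base frame: x ahead of the robot, y to its left, z up, the work surface at z = 0. Lengths are in mm, angles in rad, forces in N, time in s.
With the tool pointing down it reaches from about 350 to 775 mm from the base axis. Payload 3.1 kg.
Tool frame: the origin (TCP) lies on the centre line of the jaws, within the pads' length; the fingertips stand 25 mm ahead of it and the grasp point (between the pads) lies 6 mm ahead of it (nose_length is the distance from the TCP to the fingertips, in mm); z points along the fingers, x is the direction in which the jaws open and shut, and the axes are right-handed (so a half turn about z gives the same grasp; the last joint's range is limited). The gripper opens to 85 mm and grips with 20 to 120 N. Pads are 22 mm wide; open, the fingers measure 114 mm over their backs; the gripper's body (76 mm by 85 mm) begins 54 mm behind the grasp point. The pads swing forward as they close: fully open they stand 13 mm farther back than shut.
Start: joints at [1.243, 0.311, 0.014, 1.512, -0.004, 1.319, -0.027], TCP at [155.092, -527.696, 256.304] pointing down, gripper open.
Joint ranges: [-2.7, 2.7], [-0.3, 1.91], [-1.27, 1.3], [0.12, 2.57], [-1.44, 4.58], [0.2, 2.03], [-3.05, 3.05]. Speed limits (rad/s): [2.79, 2.79, 3.14, 3.14, 3.14, 3.14, 3.14].

INTERFACE

Orientations are given as a unit quaternion [x, y, z, w].
In Python, from plant import * gives the robot as it stands.
- The arm moves only by the tool play_rows, never from a script. Its argument "moves" is a list of rows, each an object with "gripper": the opening, from -1 (shut) to 1 (fully open); "linear": the shift along the world's x, y, z in m, a list of three; "yaw": the turn about the world's z in degrees. In form: [{"gripper": gripper, "linear": [dx, dy, dz], "yaw": yaw}, ...]. A call has 1 to 8 rows; each row is the pose to reach, as a shift and turn from the pose measured when the call began; what a row does not reach only later rows make up. A row lasts 1/10 s, in which the tool goes at most 50 mm and 8.59 degrees, less where a joint would pass 70% of its speed; a pose out of reach is approached as far as the arm can. A call with a gripper value outside its range is refused whole. The fingers move at their own pace and stop on an object; "squeeze" is the grip in N (left out, the last holds). Time passes only in rows, so rows that repeat a pose let the fingers close. It gives the time, the measured TCP pose, the force and the opening at its end, in the units of the state.
- sense(): the state, without advancing time (a new reading comes with each control period).
- get_image(name): name is "side" or "top" or "wrist"; returns (picture, depth): 480x640x3 uint8, blue, green, red; 480x640 float32, mm along the optical axis (not along the pixel's ray), 0 where there is no reading.
- calibration(name): a dict with "camera_matrix" (3x3 intrinsics, pixels), "D" ([k1, k2, p1, p2, k3] as OpenCV has them; the pictures are not rectified), "eye" and "orientation" of the camera in the world; the wrist camera has in their place "mount" (4x4, takes a point from camera to tool coordinates, whose origin is the TCP and whose axes are the tool frame's). Camera axes: x right, y up, looking along -z (the intrinsics and any distortion apply to the point x, -y, -z); pixel columns grow to the right and rows downward; lengths in mm; the calibration is good to about 2 mm. A picture is of the moment at which its call begins: read the wrist's pose just before it. calibration takes no time and is no camera call.
- job_done(): hands the job in, once; it reports no verdict.
The state is a dict: "t": time; "joint_pos": joint angles; "joint_velocities": joint speeds; "joint_torque": joint torques, N m; "position": TCP position; "tool_rot": TCP orientation; "force": force on the tool from outside, world axes, zero at the start; "moment": the same for the moment, N m; "grip_width": opening from 0.0 (shut) to 1.0 (fully open).
Only numpy, scipy, OpenCV 4.12 (cv2) and the standard library are available. Lean on these libraries where they do the work, as an engineer would, in place of code of your own. Each camera call takes 0.05 s, during which the arm holds its last target.

## Working session

There is one attempt and no reset: what is moved stays moved. The work goes in short steps, Python scripts to look and compute and a tool call to move; the robot and the scene stay as the last step left them, time stands still between calls to the robot, and variables do not carry over. Pictures are saved under pics/ and viewed, and the job is handed in when it is done.

Besides the shell and the picture viewer there is one more tool, called after "Request:" as name(argument=value, ...) on one line, values as JSON. play_rows: Moves the arm, as the interface text tells. Its arguments: {"type":"object","properties":{"moves":{"type":"array","items":{"type":"object","properties":{"gripper":{"type":"number"},"linear":{"type":"array","items":{"type":"number"}},"yaw":{"type":"number"}}}},"squeeze":{"type":"number"}},"required":["moves"]}

```bash
ls; mkdir -p pics
cat > h.py <<'E'
from plant import *
import numpy as np, cv2
from scipy.spatial.transform import Rotation as R
def cam(name, st=None):
    c=calibration(name); K=np.array(c["camera_matrix"],float); D=np.array(c["D"],float)
    if "mount" in c:
        M=np.array(c["mount"],float); T=np.eye(4); T[:3,:3]=R.from_quat(st["tool_rot"]).as_matrix(); T[:3,3]=st["position"]
        T=T@M
    else:
        T=np.eye(4); o=np.array(c["orientation"],float)
        T[:3,:3]=R.from_quat(o).as_matrix() if o.size==4 else o.reshape(3,3); T[:3,3]=c["eye"]
    return K,D,T
def ray(cm,uv):
    K,D,T=cm; uv=np.atleast_2d(np.array(uv,float))
    n=cv2.undistortPoints(uv.reshape(-1,1,2),K,D).reshape(-1,2)
    d=np.c_[n[:,0],-n[:,1],-np.ones(len(n))]
    return T[:3,3], d@T[:3,:3].T
def onz(cm,uv,z):
    o,d=ray(cm,uv); return o+d*((z-o[2])/d[:,2])[:,None]
def proj(cm,P):
    K,D,T=cm; p=(np.atleast_2d(P)-T[:3,3])@T[:3,:3]; p=p*[1,-1,-1]
    return cv2.projectPoints(p.reshape(-1,1,3),np.zeros(3),np.zeros(3),K,D)[0].reshape(-1,2)
def cloud(cm,dep,mask=None):
    m=dep>0
    if mask is not None: m&=mask>0
    v,u=np.nonzero(m); o,d=ray(cm,np.c_[u,v]); return o+d*dep[v,u][:,None], np.c_[u,v]
def grab(name,tag):
    s=sense(); im,dp=get_image(name); cv2.imwrite(f"pics/{tag}.png",im); np.savez(f"pics/{tag}.npz",im=im,dp=dp,pos=s["position"],rot=s["tool_rot"]); return im,dp,s
def load(tag):
    z=np.load(f"pics/{tag}.npz"); return z["im"],z["dp"],dict(position=z["pos"],tool_rot=z["rot"])
E
python3 - <<'E'
from h import *
for n in("top","side","wrist"):
    grab(n,n+"0"); c=calibration(n); print(n,c)
print(sense())
E
```

```text
pics
top {'camera_matrix': array([[451.2405682 ,   0.        , 312.2532271 ],
       [  0.        , 451.2405682 , 241.40106118],
       [  0.        ,   0.        ,   1.        ]]), 'D': array([0.00257229, 0.        , 0.        , 0.        , 0.        ]), 'eye': array([ 248.27609805,  -20.4206617 , 1392.46489954]), 'orientation': array([-0.07286856,  0.07048415,  0.70401439, -0.70291244])}
side {'camera_matrix': array([[539.06409702,   0.        , 322.23733044],
       [  0.        , 539.06409702, 235.0558002 ],
       [  0.        ,   0.        ,   1.        ]]), 'D': array([-0.11292268,  0.        ,  0.        ,  0.        ,  0.        ]), 'eye': array([ 379.42689807, 1129.72460314, 1241.90369458]), 'orientation': array([-0.01922772,  0.37417811,  0.92500111, -0.06319792])}
wrist {'camera_matrix': array([[397.21409078,   0.        , 318.70941764],
       [  0.        , 397.21409078, 227.68966566],
       [  0.        ,   0.        ,   1.        ]]), 'D': array([0.00320005, 0.        , 0.        , 0.        , 0.        ]), 'mount': array([[ 9.99999978e-01, -1.82118254e-04, -1.035169
[... 304 characters left out ...]
joint_pos': array([ 1.24332096,  0.31158381,  0.01398413,  1.51270707, -0.00441254,
        1.31918003, -0.02719838]), 'joint_velocities': array([ 0.00126071, -0.00463521, -0.00079943, -0.00401295,  0.00103158,
       -0.00058534, -0.00022854]), 'joint_torque': array([ 6.38154343e-04, -3.80273402e+01,  1.46462289e-01, -2.30848825e+01,
        1.23658357e-02,  9.69350600e-03,  1.03500969e-05]), 'position': array([ 154.92850691, -527.19686549,  255.44016015]), 'tool_rot': array([ 8.00618886e-01, -5.99173219e-01, -7.58726572e-04, -5.26841651e-04]), 'force': array([ 0.46042819,  0.24534979, -0.37599761]), 'moment': array([-0.02110651,  0.01967315,  0.017962  ]), 'grip_width': 1.0038292402402564}
```

View pics/top0.png

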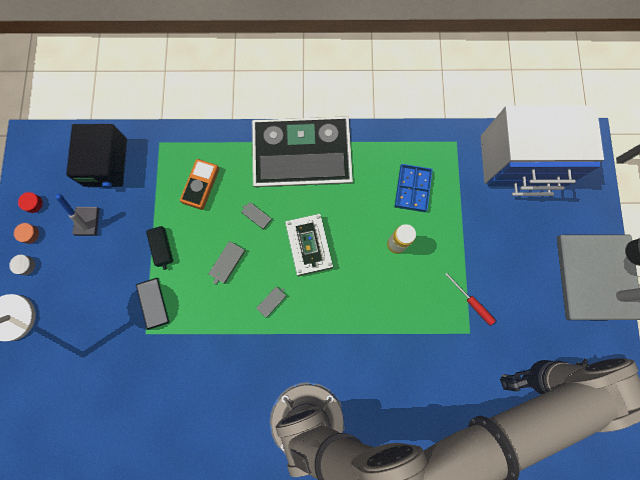

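View pics/side0.png

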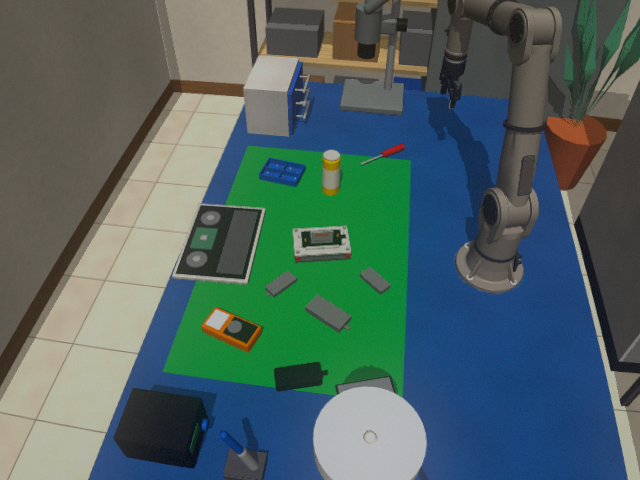

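View pics/wrist0.png

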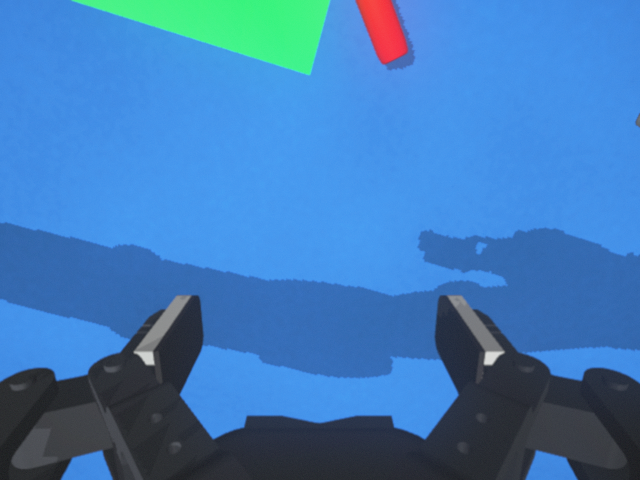

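The top view shows the fixture at (309,245), with three grey shells at (227,262), (257,215) and (271,302). The shell at (227,262) looks largest. I'll check it in an enlarged crop.

Run:
```python
from h import *
im,dp,s=load("top0"); si,sd,_=load("side0")
a=cv2.resize(im[190:320,200:340],None,fx=4,fy=4,interpolation=cv2.INTER_CUBIC)
cv2.imwrite("pics/c1.png",a)
b=cv2.resize(si[215:335,260:400],None,fx=5,fy=5,interpolation=cv2.INTER_CUBIC); cv2.imwrite("pics/c2.png",b)
cm=cam("top")
hsv=cv2.cvtColor(im,cv2.COLOR_BGR2HSV)
m=((hsv[...,1]<60)&(hsv[...,2]>60)&(hsv[...,2]<190)).astype(np.uint8); m[:190]=0;m[330:]=0;m[:,:200]=0;m[:,345:]=0
for c in cv2.findContours(m,cv2.RETR_EXTERNAL,cv2.CHAIN_APPROX_NONE)[0]:
    if cv2.contourArea(c)<80: continue
    P=onz(cm,c.reshape(-1,2),22)[:,:2].astype(np.float32)
    print(cv2.boundingRect(c),cv2.minAreaRect(P))
for uv in [(227,262),(257,215),(271,302),(309,245),(404,240),(152,303),(200,183)]:
    print(uv,dp[uv[1],uv[0]],onz(cm,uv,20)[0].round())
```

```text
(257, 287, 29, 30) ((349.1940612792969, 106.6076431274414), (41.523231506347656, 95.42626190185547), 47.47382736206055)
(209, 242, 36, 42) ((461.5345458984375, 251.66494750976562), (57.70994186401367, 133.19985961914062), 59.6164665222168)
(296, 220, 29, 48) ((521.3547973632812, -10.675125122070312), (148.7225799560547, 70.85134887695312), 13.460549354553223)
(242, 203, 29, 26) ((616.9428100585938, 163.07333374023438), (96.17033386230469, 41.387359619140625), 51.57184600830078)
(227, 262) 1385.9421 [467. 247.  20.]
(257, 215) 1424.1395 [616. 158.  20.]
(271, 302) 1364.9838 [344. 109.  20.]
(309, 245) 1367.9008 [520.  -6.  20.]
(404, 240) 1263.213 [ 535. -301.   20.]
(152, 303) 1372.0984 [342. 469.  20.]
(200, 183) 1420.5808 [722. 342.  20.]
```

View pics/c1.png

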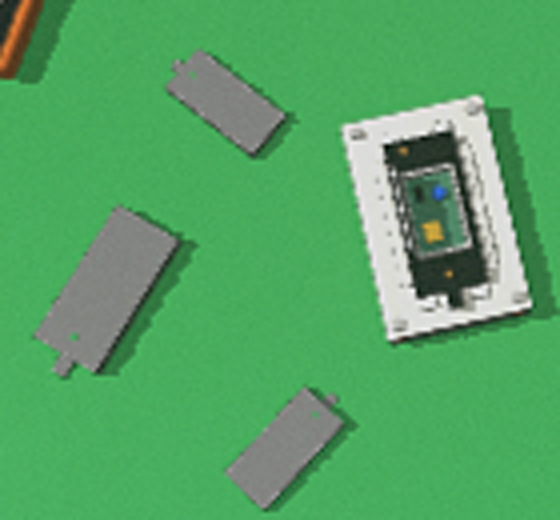

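View pics/c2.png

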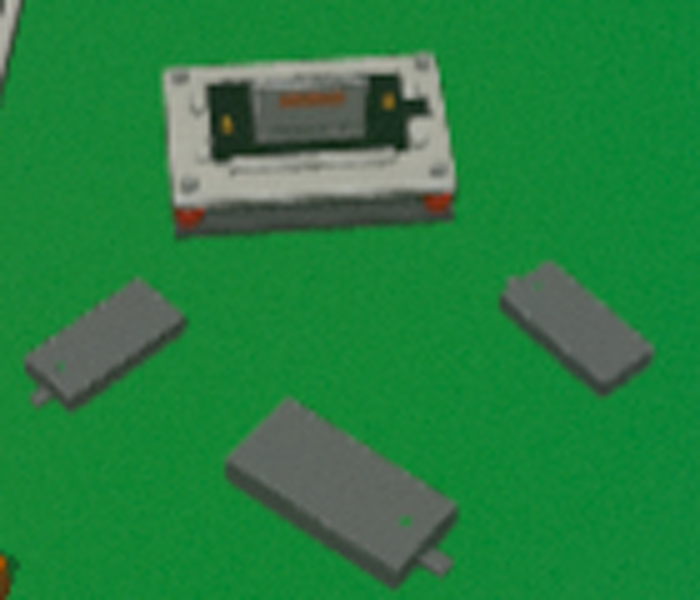

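The largest grey shell, about 120 x 56 mm plus stub, lies at crop (105,290), which is top-view pixel (227,262), and its green dot is at the stub end. The others measure only 95 x 41 mm, so this one is the cover. The shield lid stands open on the fixture's +y side. Next I'll move the wrist camera over the fixture.

Request:
play_rows(moves=[{"gripper": 1, "linear": [0.026, 0.04, 0.005], "yaw": 8.5}, {"gripper": 1, "linear": [0.052, 0.08, 0.01], "yaw": 17}, {"gripper": 1, "linear": [0.079, 0.12, 0.015], "yaw": 25.5}, {"gripper": 1, "linear": [0.106, 0.16, 0.02], "yaw": 34}, {"gripper": 0, "linear": [0.132, 0.2, 0.025], "yaw": 42.5}, {"gripper": -1, "linear": [0.158, 0.24, 0.025], "yaw": 51}, {"gripper": -1, "linear": [0.185, 0.28, 0.025], "yaw": 59.5}, {"gripper": -1, "linear": [0.211, 0.32, 0.025], "yaw": 68}])

```text
t: 0.95
position: [366.5, -205.4, 280.5]
tool_rot: [0.999, -0.046, -0.001, 0.0]
force: [0.8, -0.6, 0.1]
grip_width: 0.333
```

```bash
python3 -c "
from h import *
s=sense();print(s['t'],s['position'],s['joint_pos'],s['grip_width']);x=R.from_quat(s['tool_rot']).as_matrix()[:,0];print(np.degrees(np.arctan2(x[1],x[0])))"
```

```text
0.95 [ 366.52274861 -205.36496488  280.47599472] [ 0.85809724  0.04722686 -0.4027501   1.7739402   0.02018067  1.32550822
  0.35861449] 0.33275032960208945
-5.283243148700038
```

Request:
play_rows(moves=[{"gripper": -1, "linear": [0.026, 0.04, 0.0], "yaw": 8.5}, {"gripper": -1, "linear": [0.052, 0.08, 0.0], "yaw": 17}, {"gripper": -1, "linear": [0.079, 0.12, 0.0], "yaw": 25.5}, {"gripper": -1, "linear": [0.106, 0.16, 0.0], "yaw": 34}, {"gripper": -1, "linear": [0.126, 0.19, 0.0], "yaw": 42.5}, {"gripper": -1, "linear": [0.126, 0.19, 0.0], "yaw": 51}, {"gripper": -1, "linear": [0.126, 0.19, 0.0], "yaw": 59.5}, {"gripper": -1, "linear": [0.126, 0.19, 0.0], "yaw": 68}])

```text
t: 1.75
position: [492.4, -14.9, 280.0]
tool_rot: [0.852, 0.523, -0.001, 0.0]
force: [-0.5, 0.4, 0.1]
grip_width: -0.0
```

Request:
play_rows(moves=[{"gripper": -1, "linear": [0, 0, 0], "yaw": 8.5}, {"gripper": -1, "linear": [0, 0, 0], "yaw": 17}, {"gripper": -1, "linear": [0, 0, 0], "yaw": 25.5}, {"gripper": -1, "linear": [0, 0, 0.0], "yaw": 34}, {"gripper": -1, "linear": [0, 0, 0.0], "yaw": 40}, {"gripper": -1, "linear": [0, 0, 0.0], "yaw": 40}])

```text
t: 2.35
position: [492.1, -15.1, 279.6]
tool_rot: [0.622, 0.783, -0.001, 0.0]
force: [0.3, 0.0, -0.8]
grip_width: -0.002
```

```bash
python3 -c "
from h import *
im,dp,s=grab('wrist','w1');print(s['t'],s['position'],s['joint_pos'],s['grip_width']);x=R.from_quat(s['tool_rot']).as_matrix();print(x);x=x[:,0];print(np.degrees(np.arctan2(x[1],x[0])))"
```

```text
2.35 [492.12734316 -15.13764237 279.60901458] [ 0.67773787  0.27528886 -0.84981146  1.59635274  0.21170188  1.36656442
  1.60270776] -0.0024526779710962385
[[-2.26718234e-01  9.73960016e-01 -8.53604667e-04]
 [ 9.73959205e-01  2.26716504e-01 -1.75909281e-03]
 [-1.51975980e-03 -1.23019454e-03 -9.99998088e-01]]
103.10395251373477
```

View pics/w1.png

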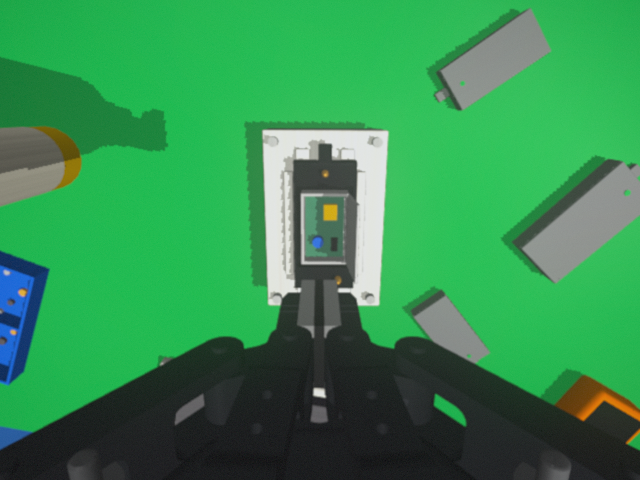

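The wrist view puts the fixture at (325,220), the dowels at (325,174) and (339,281), and the lid standing near upright at x≈350. I'll measure from these, and back off a little for a second view.

Run:
```python
from h import *
im,dp,s=load("w1"); cm=cam("wrist",s)
a=cv2.resize(im[120:310,250:400],None,fx=4,fy=4,interpolation=cv2.INTER_CUBIC); cv2.imwrite("pics/c3.png",a[:600] if a.shape[0]<=600 else cv2.resize(a,None,fx=.78,fy=.78))
hsv=cv2.cvtColor(im,cv2.COLOR_BGR2HSV)
m=((hsv[...,0]>8)&(hsv[...,0]<28)&(hsv[...,1]>110)&(hsv[...,2]>70)).astype(np.uint8); m[:150]=0;m[310:]=0;m[:,:290]=0;m[:,:][:,380:]=0
n,l,st,ce=cv2.connectedComponentsWithStats(m)
for i in range(1,n): print(st[i],ce[i],onz(cm,ce[i],60)[0].round(1))
# depth check
P,uv=cloud(cm,dp)
sel=(uv[:,0]>268)&(uv[:,0]<285)&(uv[:,1]>150)&(uv[:,1]<290)
print("nest top z",np.percentile(P[sel,2],[10,50,90]))
sel=(uv[:,0]>345)&(uv[:,0]<356)&(uv[:,1]>200)&(uv[:,1]<255)
q=P[sel]; print("lid",q[:,2].max(),q[:,2].min(), np.percentile(q[:,2],[5,25,50,75,95]))
```

```text
[322 171   6   6  33] [324.72727273 173.45454545] [471.  -14.3  60. ]
[324 204  14  17 221] [330.14027149 211.76470588] [502.6  -2.   60. ]
[336 276   5   9  31] [338.25806452 279.93548387] [563.8  20.5  60. ]
nest top z [34.45516187 35.42004158 36.44025181]
lid 99.06260111802118 55.967440572913915 [57.79827494 65.56193357 76.8018917  87.19560474 95.56558794]
```

View pics/c3.png

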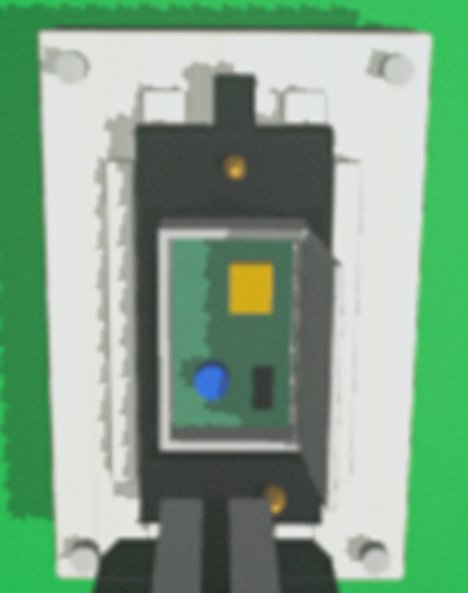

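Request:
play_rows(moves=[{"gripper": -1, "linear": [-0.04, 0.02, 0.02], "yaw": 0}, {"gripper": -1, "linear": [-0.06, 0.04, 0.03], "yaw": 0}, {"gripper": -1, "linear": [-0.06, 0.04, 0.03], "yaw": 0}])

```text
t: 2.7
position: [430.7, 28.9, 311.2]
tool_rot: [0.621, 0.784, -0.0, 0.001]
force: [0.9, -0.3, 1.6]
grip_width: 0.002
```

```bash
python3 -c "
from h import *
im,dp,s=grab('wrist','w2');print(s['t'],s['position'],s['joint_velocities'])"
```

```text
2.7 [430.70070924  28.8828076  311.22480901] [ 0.00271747  0.04974927  0.05770294 -0.0155537   0.07712963 -0.04030674
  0.00377896]
```

View pics/w2.png

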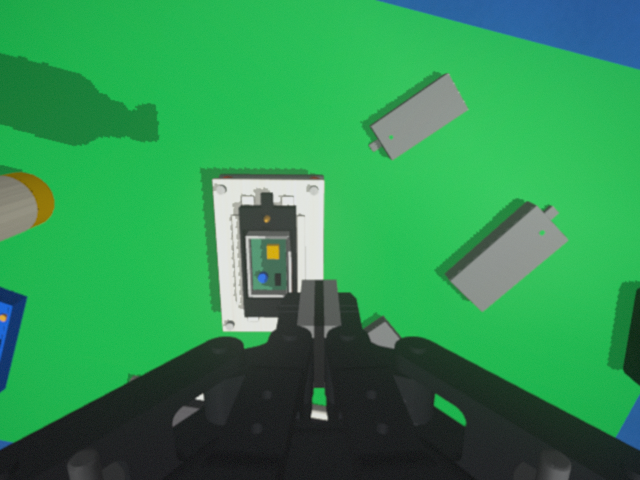

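Run:
```python
from h import *
yaw=np.radians(13.15); S=np.array([518.9,-3.2,50]); Rz=np.array([[np.cos(yaw),-np.sin(yaw),0],[np.sin(yaw),np.cos(yaw),0],[0,0,1]])
im,dp,s=load("w1"); cm=cam("wrist",s)
def pr(p): return proj(cm,S+np.array(p)@Rz.T)
print("rim corners",pr([[-60,-28,0],[-60,28,0],[60,-28,0],[60,28,0]]).round(1).tolist())
print("nest corners",pr([[-86,-56,-14],[-86,56,-14],[86,-56,-14],[86,56,-14]]).round(1).tolist())
P,uv=cloud(cm,dp); L=(P-S)@Rz
sel=(abs(L[:,0])<30)&(L[:,1]>15)&(L[:,1]<60)&(L[:,2]>9.5)&(L[:,2]<60); q=L[sel]
print(sel.sum(), np.polyfit(q[:,2],q[:,1],1)); 
for z in range(10,55,6):
    k=abs(q[:,2]-z)<3; print(z,k.sum(),np.median(q[k,1]) if k.any() else None)
# cover in w2
im,dp,s=load("w2"); cm=cam("wrist",s)
g=cv2.cvtColor(im,cv2.COLOR_BGR2HSV)
P,uv=cloud(cm,dp)
m=(g[...,1]<60).astype(np.uint8); m[:190]=0;m[315:]=0;m[:,:430]=0;m[:,580:]=0
zimg=np.zeros(dp.shape);zimg[uv[:,1],uv[:,0]]=P[:,2]
print("z cover", zimg[255,510], "bench", zimg[150,300])
t=m&(zimg>17)
for nm,mm in(("hsv",m),("top",t.astype(np.uint8))):
    mm=cv2.morphologyEx(mm,cv2.MORPH_OPEN,np.ones((13,13),np.uint8))
    c=max(cv2.findContours(mm,cv2.RETR_EXTERNAL,cv2.CHAIN_APPROX_NONE)[0],key=cv2.contourArea)
    print(nm,cv2.minAreaRect(onz(cm,c.reshape(-1,2),22)[:,:2].astype(np.float32)), cv2.minAreaRect(c))
cv2.imwrite("pics/c4.png",cv2.resize(im[190:320,430:590],None,fx=4,fy=4))
```

```text
rim corners [[292.3, 159.2], [356.9, 159.2], [294.7, 286.2], [353.5, 286.2]]
nest corners [[260.9, 127.6], [388.1, 127.5], [268.1, 304.0], [379.6, 304.0]]
806 [ 0.13165436 18.16541652]
10 43 19.979949216173825
16 83 20.446839315030633
22 84 21.10518724959169
28 98 21.714712162519664
34 95 22.38124484142593
40 102 23.03523332353214
46 262 24.404262554742886
52 39 25.00767908869118
z cover 21.218427921140062 bench 0.0007141956938312433
hsv ((462.5180969238281, 246.87582397460938), (64.86055755615234, 124.24649047851562), 59.301170349121094) ((507.458984375, 254.4508056640625), (54.54370880126953, 119.7144775390625), 50.19443130493164)
top ((466.4689636230469, 248.09837341308594), (58.147247314453125, 118.75377655029297), 59.51652908325195) ((507.7213134765625, 257.5655822753906), (48.91008758544922, 113.31263732910156), 50.194427490234375)
```

View pics/c4.png

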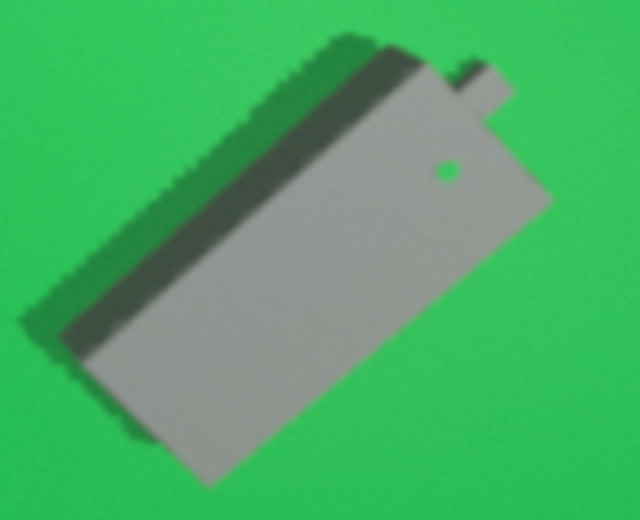

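The lid leans out at about 1.70 rad. The seat is at about (518.9, -3.2) with yaw 13.1°, and the cover is at about (466, 248) with yaw -30.5°. I'll go to the outside of the lid and sweep it shut.

Request:
play_rows(moves=[{"gripper": -1, "linear": [0.02, 0.01, -0.04], "yaw": 0}, {"gripper": -1, "linear": [0.04, 0.018, -0.08], "yaw": 0}, {"gripper": -1, "linear": [0.06, 0.02, -0.12], "yaw": 0}, {"gripper": -1, "linear": [0.076, 0.02, -0.16], "yaw": 0}, {"gripper": -1, "linear": [0.077, 0.02, -0.19], "yaw": 0}, {"gripper": -1, "linear": [0.077, 0.02, -0.197], "yaw": 0}, {"gripper": -1, "linear": [0.077, 0.02, -0.197], "yaw": 0}])

```text
t: 3.45
position: [508.0, 45.9, 112.3]
tool_rot: [0.623, 0.783, -0.002, 0.0]
force: [-0.2, -0.0, 0.2]
grip_width: 0.001
```

```bash
python3 -c "
from h import *
im,dp,s=grab('wrist','w3');print(s['t'],s['position'],s['force'])"
```

```text
3.45 [507.9560081   45.88741952 112.31734736] [-0.20277472 -0.03867593  0.1881603 ]
```

View pics/w3.png

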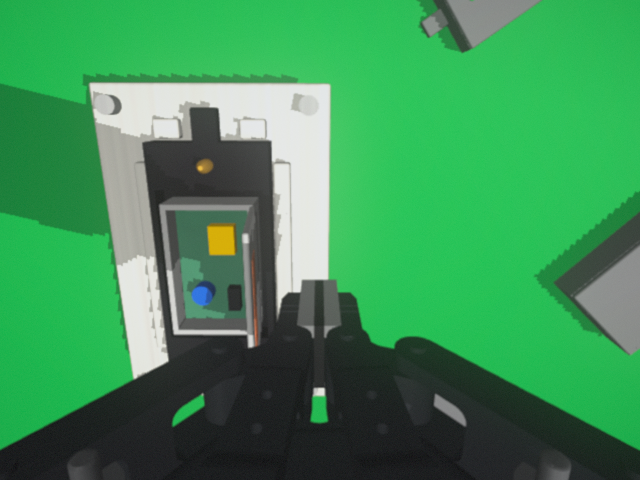

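Request:
play_rows(moves=[{"gripper": -1, "linear": [0.002, -0.009, 0.001], "yaw": 0}, {"gripper": -1, "linear": [0.004, -0.018, 0.001], "yaw": 0}, {"gripper": -1, "linear": [0.005, -0.023, 0.001], "yaw": 0}, {"gripper": -1, "linear": [0.006, -0.029, 0.0], "yaw": 0}, {"gripper": -1, "linear": [0.007, -0.034, -0.002], "yaw": 0}, {"gripper": -1, "linear": [0.0085, -0.0385, -0.004], "yaw": 0}, {"gripper": -1, "linear": [0.009, -0.042, -0.008], "yaw": 0}, {"gripper": -1, "linear": [0.01, -0.046, -0.012], "yaw": 0}])

```text
t: 4.3
position: [519.0, 0.1, 101.5]
tool_rot: [0.622, 0.783, -0.001, 0.002]
force: [-0.3, 0.3, 0.7]
grip_width: -0.003
```

```bash
python3 -c "
from h import *
im,dp,s=grab('wrist','w4');print(s['t'],s['position'],s['force'])"
```

```text
4.3 [5.18995149e+02 5.86781718e-02 1.01527391e+02] [-0.30422687  0.34402193  0.73102317]
```

View pics/w4.png

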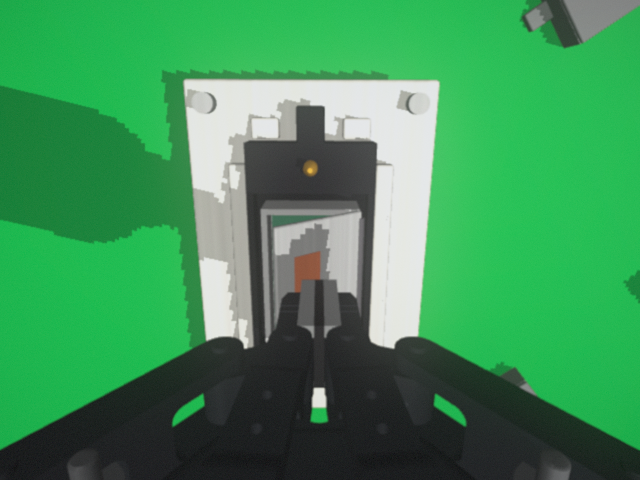

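The lid is most of the way down. I'll continue the arc and press lightly.

Request:
play_rows(moves=[{"gripper": -1, "linear": [0.0, -0.003, -0.005], "yaw": 0}, {"gripper": -1, "linear": [0.001, -0.005, -0.01], "yaw": 0}, {"gripper": -1, "linear": [0.001, -0.007, -0.014], "yaw": 0}, {"gripper": -1, "linear": [0.001, -0.008, -0.017], "yaw": 0}, {"gripper": -1, "linear": [0.001, -0.008, -0.018], "yaw": 0}, {"gripper": -1, "linear": [0.001, -0.008, -0.019], "yaw": 0}])

```text
t: 4.95
position: [519.5, -8.8, 82.1]
tool_rot: [0.623, 0.782, -0.002, 0.001]
force: [-3.1, 0.1, 5.8]
grip_width: 0.002
```

The force is 5.8 N up, so the lid is against its box and the nest is just starting to move. I'll lift, head toward the cover and look.

Request:
play_rows(moves=[{"gripper": -1, "linear": [0.0, 0.0, 0.02], "yaw": 0}, {"gripper": -1, "linear": [-0.01, 0.01, 0.06], "yaw": 0}, {"gripper": -1, "linear": [-0.035, 0.03, 0.1], "yaw": 0}, {"gripper": -1, "linear": [-0.065, 0.05, 0.14], "yaw": 0}, {"gripper": -1, "linear": [-0.065, 0.05, 0.16], "yaw": 0}])

```text
t: 5.45
position: [452.1, 45.0, 244.4]
tool_rot: [0.62, 0.784, -0.002, 0.002]
force: [0.9, 0.4, 0.6]
grip_width: 0.0
```

Run:
```python
from h import *
im,dp,s=grab('wrist','w5');print(s['t'],s['position'],s['force'],s['joint_velocities'].round(2))
yaw=np.radians(13.15); S=np.array([518.9,-3.2,50]); Rz=np.array([[np.cos(yaw),-np.sin(yaw),0],[np.sin(yaw),np.cos(yaw),0],[0,0,1]])
cm=cam("wrist",s); P,uv=cloud(cm,dp); L=(P-S)@Rz
for y in range(-18,20,6):
    k=(abs(L[:,0]+10)<15)&(abs(L[:,1]-y)<2.5)&(L[:,2]>-20)&(L[:,2]<60); print(y,k.sum(),np.median(L[k,2]) if k.any() else None)
```

```text
5.45 [452.14372898  44.98852267 244.42528369] [0.90940445 0.38750286 0.643885  ] [ 0.15 -0.25 -0.03 -0.36 -0.2   0.48  0.2 ]
-18 206 7.990606734505803
-12 210 8.23246391960646
-6 211 8.321931947157054
0 218 8.035157945057563
6 209 7.956850260679971
12 213 8.033964219462007
18 207 8.085755862961662
```

View pics/w5.png

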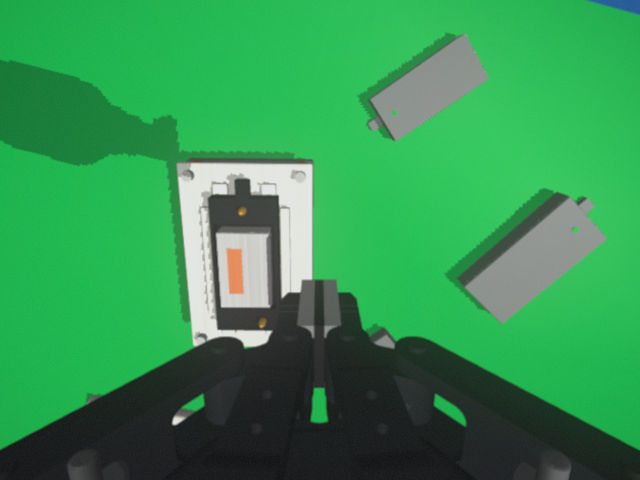

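The lid is flat at all y, so the shield is shut. Now to the cover.

Request:
play_rows(moves=[{"gripper": 0, "linear": [0.0, 0.045, 0.0], "yaw": -8}, {"gripper": 1, "linear": [-0.005, 0.09, 0.0], "yaw": -16}, {"gripper": 1, "linear": [-0.01, 0.135, 0.0], "yaw": -24}, {"gripper": 1, "linear": [-0.015, 0.18, 0.0], "yaw": -32}, {"gripper": 1, "linear": [-0.02, 0.223, -0.01], "yaw": -40}, {"gripper": 1, "linear": [-0.02, 0.223, -0.03], "yaw": -43.6}, {"gripper": 1, "linear": [-0.02, 0.223, -0.03], "yaw": -43.6}, {"gripper": 1, "linear": [-0.02, 0.223, -0.03], "yaw": -43.6}])

```text
t: 6.3
position: [435.2, 266.5, 216.8]
tool_rot: [0.867, 0.498, -0.003, 0.006]
force: [0.2, -0.6, -0.0]
grip_width: 1.003
```

Run:
```python
from h import *
im,dp,s=grab('wrist','w6');print(s['t'],s['position'],s['grip_width'],s['joint_velocities'].round(2))
x=R.from_quat(s['tool_rot']).as_matrix()[:,0];print(np.degrees(np.arctan2(x[1],x[0])))
```

```text
6.3 [435.23710095 266.45512958 216.82230723] 1.0025768407333209 [ 0.04 -0.02  0.01 -0.02  0.    0.   -0.  ]
59.77108324156624
```

View pics/w6.png

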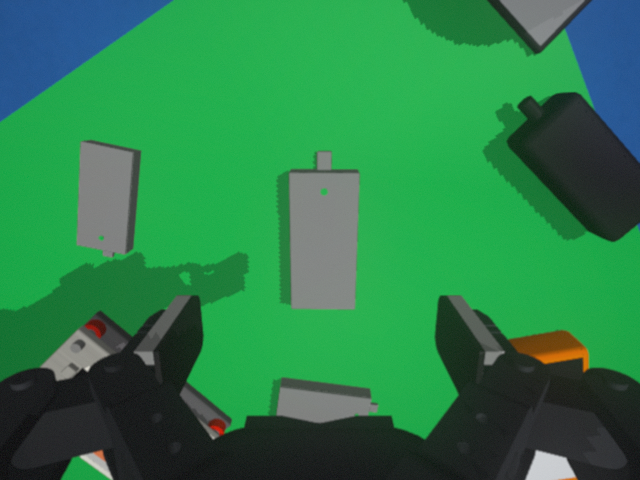

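Run:
```python
from h import *
im,dp,s=load("w6"); cm=cam("wrist",s)
g=cv2.cvtColor(im,cv2.COLOR_BGR2HSV)
m=((g[...,1]<60)&(g[...,2]>115)).astype(np.uint8); m[:140]=0;m[325:]=0;m[:,:270]=0;m[:,380:]=0
m=cv2.morphologyEx(cv2.morphologyEx(m,cv2.MORPH_CLOSE,np.ones((9,9),np.uint8)),cv2.MORPH_OPEN,np.ones((25,25),np.uint8))
c=max(cv2.findContours(m,cv2.RETR_EXTERNAL,cv2.CHAIN_APPROX_NONE)[0],key=cv2.contourArea)
print(cv2.minAreaRect(c),cv2.minAreaRect(onz(cm,c.reshape(-1,2),22)[:,:2].astype(np.float32)))
P,uv=cloud(cm,dp,m); print("z",np.median(P[:,2]))
Rm=R.from_quat(s['tool_rot']).as_matrix()
ctr=np.array(cv2.minAreaRect(onz(cm,c.reshape(-1,2),22)[:,:2].astype(np.float32))[0])
print("delta from TCP",ctr-s['position'][:2])
print("green dot", onz(cm,[[324,191]],22))
```

```text
((323.0, 240.5), (135.0, 68.0), 90.0) ((467.10272216796875, 250.58468627929688), (55.12065887451172, 118.65216827392578), 59.49769592285156)
z 21.41965971920513
delta from TCP [ 31.86562122 -15.8704433 ]
green dot [[428.76989633 273.69885968  22.        ]]
```

Request:
play_rows(moves=[{"gripper": 1, "linear": [0.016, -0.008, -0.04], "yaw": -0.3}, {"gripper": 1, "linear": [0.032, -0.016, -0.08], "yaw": -0.3}, {"gripper": 1, "linear": [0.032, -0.016, -0.12], "yaw": -0.3}, {"gripper": 1, "linear": [0.032, -0.016, -0.147], "yaw": -0.3}, {"gripper": 1, "linear": [0.032, -0.016, -0.147], "yaw": -0.3}, {"gripper": 1, "linear": [0.032, -0.016, -0.147], "yaw": -0.3}])

```text
t: 6.95
position: [469.3, 249.0, 71.4]
tool_rot: [0.869, 0.494, -0.002, 0.006]
force: [0.7, 0.1, -0.2]
grip_width: 1.001
```

Run:
```python
from h import *
im,dp,s=grab('wrist','w7');print(s['t'],s['position'],s['force'],s['joint_velocities'].round(2))
x=R.from_quat(s['tool_rot']).as_matrix();print(x[:,2],np.degrees(np.arctan2(x[1,0],x[0,0])))
```

```text
6.95 [469.31054851 248.95062839  71.42016268] [ 0.66712274  0.11842069 -0.19654101] [-0.01 -0.03 -0.03 -0.03 -0.   -0.   -0.01]
[ 0.00310526 -0.01177984 -0.99992579] 59.239749985730334
```

View pics/w7.png

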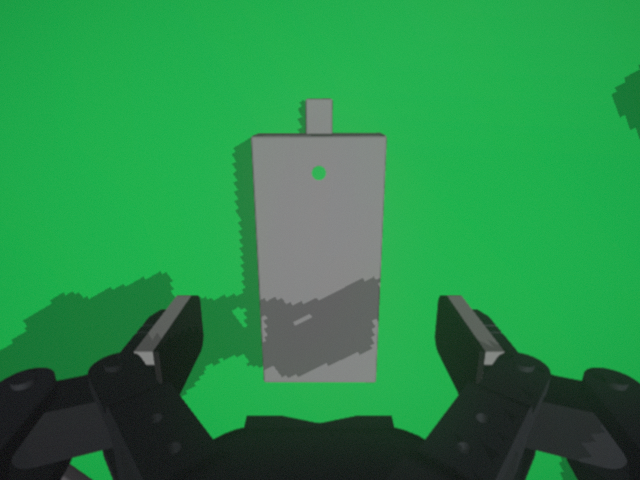

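Run:
```python
from h import *
im,dp,s=load("w7"); cm=cam("wrist",s)
P=onz(cm,[[252,136],[386,136],[376,382],[264,382]],22); print(P.round(1)); c=P.mean(0); print(c, c[:2]-s['position'][:2])
d=(P[0]+P[1]-P[2]-P[3])/2; print(np.linalg.norm(d),np.degrees(np.arctan2(d[1],d[0])))
Rm=R.from_quat(s['tool_rot']).as_matrix(); print((P-s['position'])@Rm)
```

```text
[[402.2 257.6  22. ]
 [430.1 304.6  22. ]
 [532.9 244.6  22. ]
 [504.8 196.7  22. ]]
[467.49019447 250.86972614  22.        ] [-1.82035405  1.91909775]
119.1671666157619 149.50144562272666
[[-26.4520548  -62.5358447   49.10595409]
 [ 28.18750115 -62.57606839  48.63923513]
 [ 29.17679585  56.41579405  49.66524514]
 [-26.35281267  56.79521518  50.14250985]]
```

Request:
play_rows(moves=[{"gripper": 1, "linear": [-0.002, 0.002, -0.02], "yaw": 0.3}, {"gripper": 1, "linear": [-0.002, 0.002, -0.036], "yaw": 0.3}, {"gripper": 1, "linear": [-0.002, 0.002, -0.047], "yaw": 0.3}, {"gripper": 1, "linear": [-0.002, 0.002, -0.047], "yaw": 0.3}, {"gripper": 1, "linear": [-0.002, 0.002, -0.047], "yaw": 0.3}])

```text
t: 7.5
position: [468.7, 252.3, 26.6]
tool_rot: [0.868, 0.497, 0.001, 0.006]
force: [-0.1, 0.4, 0.0]
grip_width: 1.001
```

Request:
play_rows(squeeze=60, moves=[{"gripper": 1, "linear": [-0.001, -0.001, -0.002], "yaw": 0}, {"gripper": -1, "linear": [-0.001, -0.001, -0.002], "yaw": 0}, {"gripper": -1, "linear": [-0.001, -0.001, -0.002], "yaw": 0}, {"gripper": -1, "linear": [-0.001, -0.001, -0.002], "yaw": 0}, {"gripper": -1, "linear": [-0.001, -0.001, -0.002], "yaw": 0}, {"gripper": -1, "linear": [-0.001, -0.001, -0.002], "yaw": 0}, {"gripper": -1, "linear": [-0.001, -0.001, -0.002], "yaw": 0}])

```text
t: 8.2
position: [468.3, 251.8, 25.4]
tool_rot: [0.868, 0.497, 0.001, 0.006]
force: [-0.2, 0.2, 5.3]
grip_width: 0.643
```

Run:
```python
from h import *
im,dp,s=grab('wrist','w8');print(s['t'],s['position'],s['force'],s['grip_width'])
x=R.from_quat(s['tool_rot']).as_matrix();print(x[:,2],np.degrees(np.arctan2(x[1,0],x[0,0])))
```

```text
8.2 [468.25218464 251.84568106  25.35056652] [-0.23736752  0.17108602  5.2904617 ] 0.64283279701137
[ 0.00844219 -0.00888729 -0.99992487] 59.56179376583846
```

View pics/w8.png

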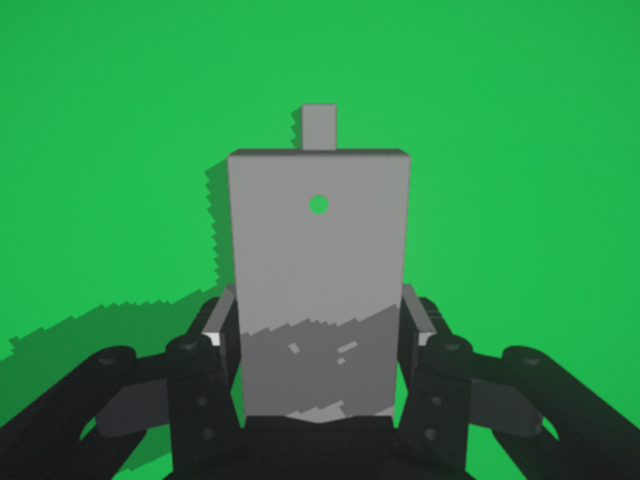

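Run:
```python
from h import *
im,dp,s=load("w8"); cm=cam("wrist",s)
P=onz(cm,[[229,156],[409,156],[318.5,204]],22); Rm=R.from_quat(s['tool_rot']).as_matrix()
print(P.round(1)); print(((P-s['position'])@Rm).round(2))
d=P[1]-P[0]; print(np.degrees(np.arctan2(d[1],d[0])))
```

```text
[[403.7 259.6  22. ]
 [430.9 305.9  22. ]
 [429.9 275.2  22. ]]
[[-26.   -59.63   2.74]
 [ 27.7  -59.66   2.55]
 [  0.72 -44.92   2.82]]
59.596945322898804
```

Request:
play_rows(moves=[{"gripper": -1, "linear": [0, 0, 0.015], "yaw": 0}, {"gripper": -1, "linear": [0, 0, 0.04], "yaw": 0}, {"gripper": -1, "linear": [0, 0, 0.08], "yaw": 0}, {"gripper": -1, "linear": [0, 0, 0.12], "yaw": 0}, {"gripper": -1, "linear": [0, 0, 0.12], "yaw": 0}])

```text
t: 8.75
position: [471.2, 254.9, 151.6]
tool_rot: [0.868, 0.497, 0.007, 0.006]
force: [0.5, 0.6, -0.2]
grip_width: 0.643
```

Run:
```python
from h import *
im,dp,s=grab('wrist','w9');print(s['t'],s['position'],s['force'],s['grip_width'])
x=R.from_quat(s['tool_rot']).as_matrix();print(x[:,2],np.degrees(np.arctan2(x[1,0],x[0,0])))
```

```text
8.75 [471.22724857 254.8978161  151.61878719] [ 0.51514926  0.59198791 -0.18738229] 0.6430124709731463
[ 0.01885753 -0.00276129 -0.99981837] 59.57827148936596
```

View pics/w9.png

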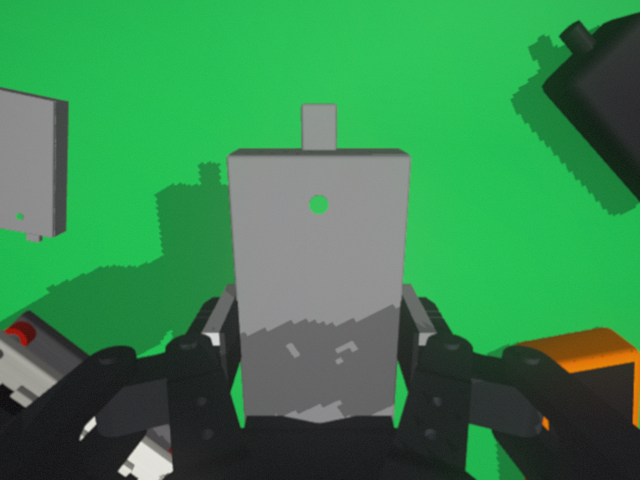

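The cover is held and centred in the grip to within 1 mm. I'll carry it over the fixture and turn it by +43.6°.

Request:
play_rows(moves=[{"gripper": -1, "linear": [0.008, -0.04, 0.0], "yaw": 7.3}, {"gripper": -1, "linear": [0.016, -0.083, 0.0], "yaw": 14.6}, {"gripper": -1, "linear": [0.024, -0.127, 0.0], "yaw": 21.9}, {"gripper": -1, "linear": [0.032, -0.17, 0.0], "yaw": 29.2}, {"gripper": -1, "linear": [0.04, -0.215, 0.0], "yaw": 36.5}, {"gripper": -1, "linear": [0.047, -0.258, 0.0], "yaw": 43.6}, {"gripper": -1, "linear": [0.047, -0.258, 0.0], "yaw": 43.6}, {"gripper": -1, "linear": [0.047, -0.258, -0.01], "yaw": 43.6}])

```text
t: 9.6
position: [516.9, -6.4, 138.1]
tool_rot: [0.623, 0.782, 0.007, 0.004]
force: [-0.6, 1.1, -1.4]
grip_width: 0.638
```

Run:
```python
from h import *
im,dp,s=grab('wrist','w10');print(s['t'],s['position'],s['force'],s['grip_width'],s['joint_velocities'].round(2))
x=R.from_quat(s['tool_rot']).as_matrix();print(x[:,2],np.degrees(np.arctan2(x[1,0],x[0,0])))
grab('side','s10')
si=cv2.imread('pics/s10.png'); cv2.imwrite('pics/c10.png',cv2.resize(si[170:290,250:390],None,fx=5,fy=5,interpolation=cv2.INTER_CUBIC))
```

```text
9.6 [516.89240031  -6.41752088 138.09521384] [-0.59420996  1.06945277 -1.3565834 ] 0.6383858219058285 [-0.13  0.11  0.05  0.16  0.11 -0.22 -0.1 ]
[ 0.01411327  0.00644658 -0.99987962] 102.86868107850094
```

View pics/w10.png

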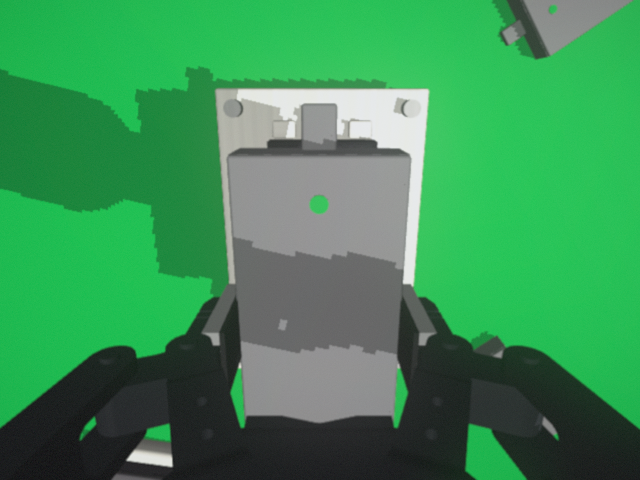

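View pics/c10.png

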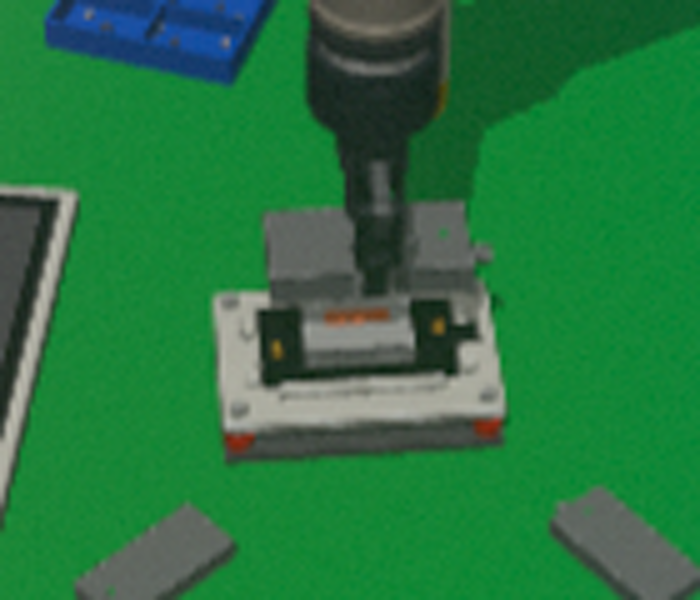

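Run:
```python
from h import *
yaw=np.radians(13.15); S=np.array([519.2,-3.1,50]); Rz=np.array([[np.cos(yaw),-np.sin(yaw),0],[np.sin(yaw),np.cos(yaw),0],[0,0,1]])
def posts(tag,boxes):
    im,dp,s=load(tag); cm=cam("wrist",s); g=cv2.cvtColor(im,cv2.COLOR_BGR2GRAY); out=[]
    for (u,v) in boxes:
        cv2.imwrite(f"pics/p_{tag}_{u}.png",cv2.resize(im[v-15:v+15,u-15:u+15],None,fx=8,fy=8))
        out.append((u,v))
    P=onz(cm,out,43); return P,s
for tag,b in (("w1",[(273,141),(377,141)]),("w10",[(233,108),(410,107)])):
    P,s=posts(tag,b); print(tag,P.round(1).tolist(),((P-S)@Rz).round(1).tolist(), "dist",np.linalg.norm(P[0]-P[1]).round(1),"ang",np.degrees(np.arctan2(*(P[1]-P[0])[[1,0]])).round(2))
    Rm=R.from_quat(s['tool_rot']).as_matrix(); print("  tool", ((P-s['position'])@Rm).round(1).tolist())
im,dp,s=load("w10"); cm=cam("wrist",s); Rm=R.from_quat(s['tool_rot']).as_matrix()
a=cv2.imread("pics/p_w1_273.png");
row=[cv2.imread(f"pics/p_{t}_{u}.png") for t,u in (("w1",273),("w1",377),("w10",233),("w10",410))]
cv2.imwrite("pics/pp.png",cv2.resize(np.hstack(row),None,fx=.8,fy=.8))
```

```text
w1 [[456.2, -64.0, 43.0], [435.6, 24.3, 43.0]] [[-75.2, -45.0, -7.0], [-75.2, 45.7, -7.0]] dist 90.7 ang 103.12
  tool [[-39.1, -45.8, 236.7], [51.6, -45.8, 236.6]]
w10 [[456.6, -63.8, 43.0], [436.1, 23.8, 43.0]] [[-74.7, -44.8, -7.0], [-74.8, 45.1, -7.0]] dist 90.0 ang 103.19
  tool [[-42.8, -73.0, 93.9], [47.2, -73.5, 94.1]]
```

View pics/pp.png

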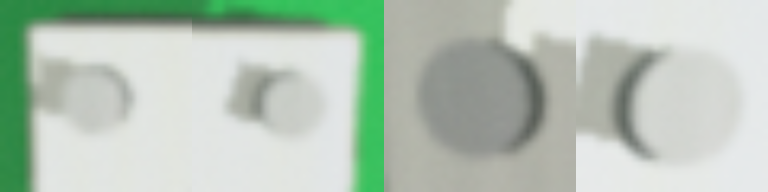

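Both views give the posts at (±75, ±45), so the seat at (519.2,-3.1) with yaw 13.15° is confirmed. I'll descend to just above the dowels.

Request:
play_rows(moves=[{"gripper": -1, "linear": [0.002, 0.002, -0.015], "yaw": 0.3}, {"gripper": -1, "linear": [0.002, 0.002, -0.03], "yaw": 0.3}, {"gripper": -1, "linear": [0.002, 0.002, -0.041], "yaw": 0.3}, {"gripper": -1, "linear": [0.002, 0.002, -0.041], "yaw": 0.3}, {"gripper": -1, "linear": [0.002, 0.002, -0.041], "yaw": 0.3}, {"gripper": -1, "linear": [0.002, 0.002, -0.041], "yaw": 0.3}])

```text
t: 10.3
position: [517.2, -1.4, 96.1]
tool_rot: [0.619, 0.786, 0.006, 0.002]
force: [-0.2, -0.3, -0.9]
grip_width: 0.648
```

Run:
```python
from h import *
im,dp,s=grab('wrist','w11');print(s['t'],s['position'],s['force'],s['grip_width'],s['joint_velocities'].round(2))
x=R.from_quat(s['tool_rot']).as_matrix();print(x[:,2],np.degrees(np.arctan2(x[1,0],x[0,0])))
```

```text
10.3 [517.18669242  -1.39799998  96.0704508 ] [-0.22811404 -0.28911781 -0.93923712] 0.6482022402344308 [ 0.01 -0.01 -0.01 -0.   -0.    0.    0.  ]
[ 0.01074839  0.00699532 -0.99991777] 103.55052435359563
```

View pics/w11.png

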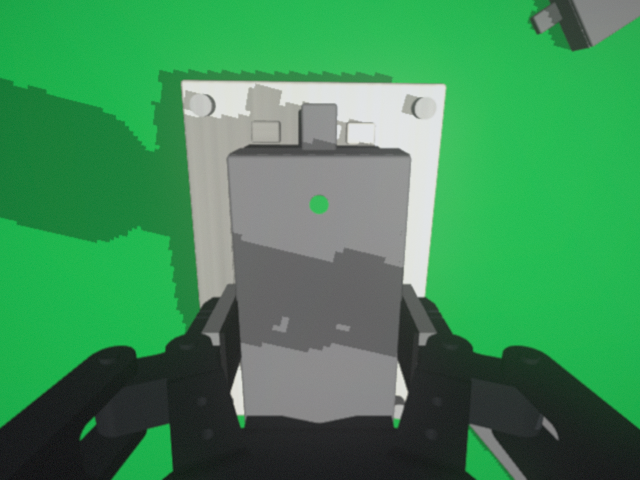

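Run:
```python
from h import *
im,dp,s=load("w11"); cm=cam("wrist",s); Rm=R.from_quat(s['tool_rot']).as_matrix()
cv2.imwrite("pics/pp2.png",np.hstack([cv2.resize(im[85:125,180:230],None,fx=8,fy=8),cv2.resize(im[85:125,400:450],None,fx=8,fy=8)]))
P=onz(cm,[[203,104],[425,107]],43); print(P.round(1),((P-s['position'])@Rm).round(1))
```

```text
[[456.3 -63.4  43. ]
 [436.2  24.7  43. ]] [[-46.2 -74.4  52. ]
 [ 44.1 -73.3  52.4]]
```

View pics/pp2.png

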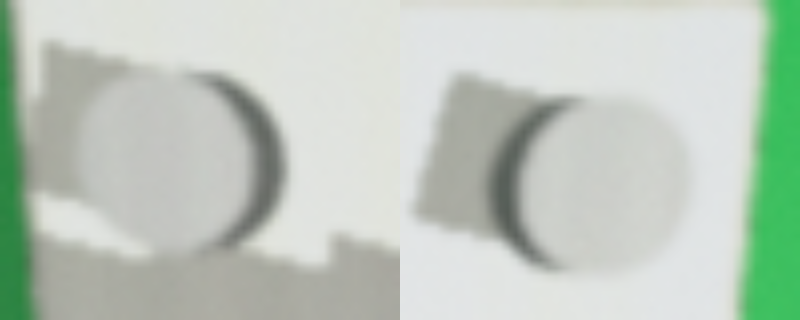

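Request:
play_rows(moves=[{"gripper": -1, "linear": [0.0015, -0.0015, 0.0], "yaw": -0.4}, {"gripper": -1, "linear": [0.0015, -0.0015, -0.005], "yaw": -0.4}, {"gripper": -1, "linear": [0.0015, -0.0015, -0.009], "yaw": -0.4}, {"gripper": -1, "linear": [0.0015, -0.0015, -0.013], "yaw": -0.4}, {"gripper": -1, "linear": [0.0015, -0.0015, -0.016], "yaw": -0.4}, {"gripper": -1, "linear": [0.0015, -0.0015, -0.018], "yaw": -0.4}, {"gripper": -1, "linear": [0.0015, -0.0015, -0.018], "yaw": -0.4}])

```text
t: 11.05
position: [519.5, -3.5, 78.2]
tool_rot: [0.622, 0.783, 0.006, 0.003]
force: [2.3, -1.0, -1.5]
grip_width: 0.64
```

Run:
```python
from h import *
im,dp,s=grab('wrist','w12');print(s['t'],s['position'],s['force'],s['moment'],s['grip_width'],s['joint_velocities'].round(2))
x=R.from_quat(s['tool_rot']).as_matrix();print(x[:,2],np.degrees(np.arctan2(x[1,0],x[0,0])))
grab('side','s12')
si=cv2.imread('pics/s12.png'); cv2.imwrite('pics/c12.png',cv2.resize(si[190:280,270:370],None,fx=7,fy=6,interpolation=cv2.INTER_CUBIC))
```

```text
11.05 [519.49068976  -3.53345624  78.16719821] [ 2.25285684 -1.0070326  -1.54112777] [-0.35435635 -0.4561409  -0.13189874] 0.639625771906696 [ 0. -0. -0. -0. -0.  0.  0.]
[ 0.01234992  0.00646764 -0.99990282] 103.09738498476376
```

View pics/w12.png

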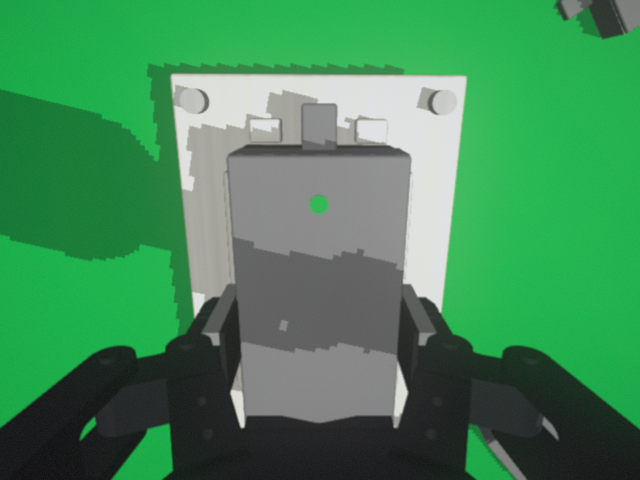

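View pics/c12.png

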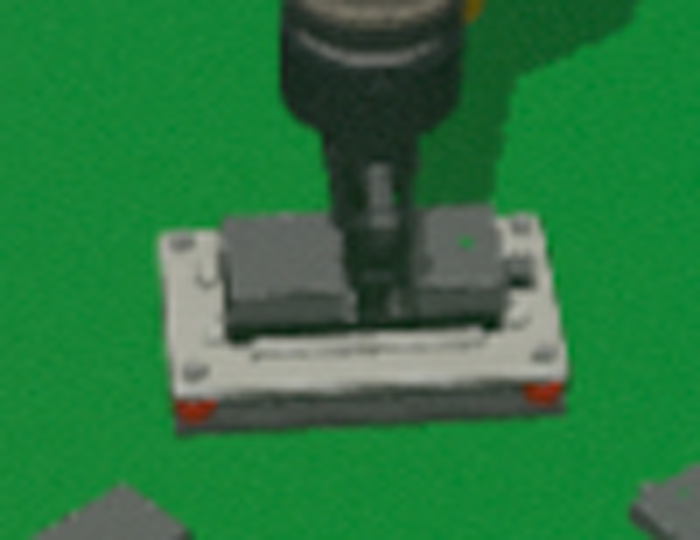

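The holes have captured the dowels: the cover is about 3 mm above the rim with little side force. I'll press on.

Request:
play_rows(moves=[{"gripper": -1, "linear": [0, 0, -0.002], "yaw": 0}, {"gripper": -1, "linear": [0, 0, -0.004], "yaw": 0}, {"gripper": -1, "linear": [0, 0, -0.005], "yaw": 0}, {"gripper": -1, "linear": [0, 0, -0.006], "yaw": 0}, {"gripper": -1, "linear": [0, 0, -0.007], "yaw": 0}, {"gripper": -1, "linear": [0, 0, -0.007], "yaw": 0}, {"gripper": -1, "linear": [0, 0, -0.007], "yaw": 0}])

```text
t: 11.85
position: [519.6, -3.5, 71.9]
tool_rot: [0.622, 0.783, 0.006, 0.003]
force: [-0.2, -2.0, 5.8]
grip_width: 0.639
```

Run:
```python
from h import *
im,dp,s=grab('wrist','w13');print(s['t'],s['position'],s['force'],s['moment'],s['grip_width'],s['joint_velocities'].round(2))
x=R.from_quat(s['tool_rot']).as_matrix();print(x[:,2],np.degrees(np.arctan2(x[1,0],x[0,0])))
grab('side','s13')
si=cv2.imread('pics/s13.png'); cv2.imwrite('pics/c13.png',cv2.resize(si[190:280,270:370],None,fx=7,fy=6,interpolation=cv2.INTER_CUBIC))
```

```text
11.85 [519.61274684  -3.54135241  71.87668217] [-0.1606209  -2.03296396  5.8438646 ] [-0.50079445  0.01194842 -0.16067117] 0.638821727610592 [ 0. -0. -0.  0.  0.  0.  0.]
[ 0.0127034   0.00582113 -0.99990236] 103.0962740350738
```

View pics/w13.png

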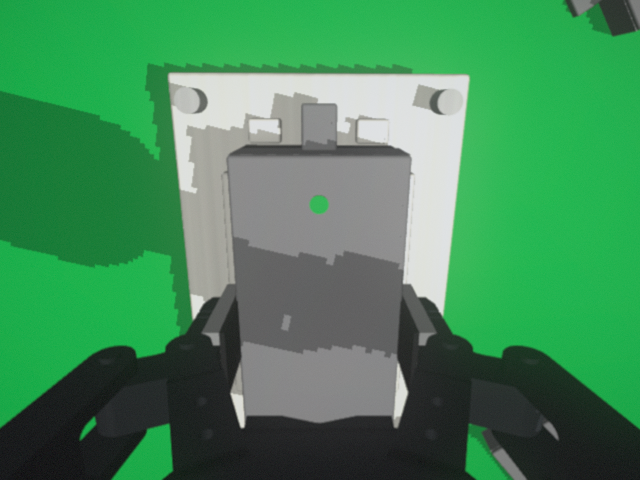

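View pics/c13.png

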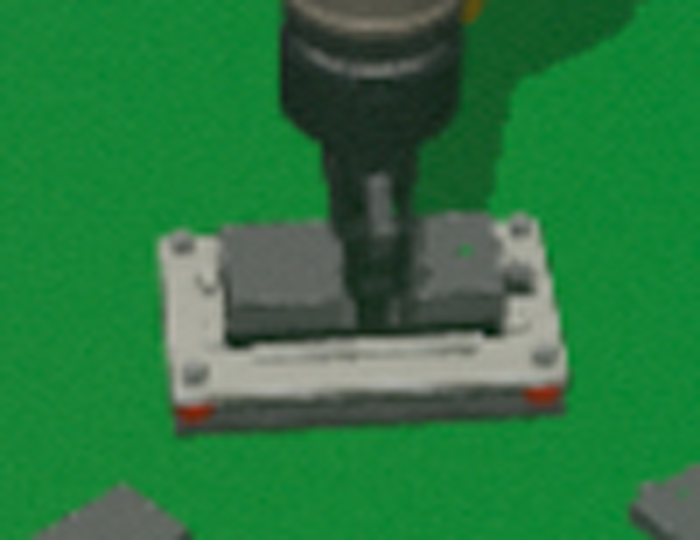

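Request:
play_rows(moves=[{"gripper": -1, "linear": [0, 0, -0.002], "yaw": 0}, {"gripper": -1, "linear": [0, 0, -0.004], "yaw": 0}, {"gripper": -1, "linear": [0, 0, -0.005], "yaw": 0}, {"gripper": -1, "linear": [0, 0, -0.006], "yaw": 0}, {"gripper": -1, "linear": [0, 0, -0.006], "yaw": 0}])

```text
t: 12.45
position: [519.6, -3.5, 67.4]
tool_rot: [0.622, 0.783, 0.006, 0.004]
force: [-2.7, -2.2, 13.1]
grip_width: 0.638
```

Run:
```python
from h import *
s=sense();print(s['t'],s['position'],s['force'],s['moment'],s['grip_width'])
x=R.from_quat(s['tool_rot']).as_matrix();print(x[:,2],np.degrees(np.arctan2(x[1,0],x[0,0])))
```

```text
12.45 [519.63348922  -3.50613691  67.41227757] [-2.71496749 -2.19784238 13.07118136] [-0.70807726  0.5822755  -0.18543169] 0.6379601639064134
[ 0.01279341  0.00421311 -0.99990929] 103.10577863378028
```

Request:
play_rows(moves=[{"gripper": -1, "linear": [0, 0, -0.002], "yaw": 0}, {"gripper": -1, "linear": [0, 0, -0.003], "yaw": 0}, {"gripper": -1, "linear": [0, 0, -0.003], "yaw": 0}, {"gripper": -1, "linear": [0, 0, -0.003], "yaw": 0}])

```text
t: 12.85
position: [519.6, -3.4, 67.3]
tool_rot: [0.622, 0.783, 0.005, 0.005]
force: [-6.0, -1.9, 21.4]
grip_width: 0.64
```

Run:
```python
from h import *
im,dp,s=grab('wrist','w14');print(s['t'],s['position'],s['force'],s['moment'],s['grip_width'],s['joint_velocities'].round(3))
x=R.from_quat(s['tool_rot']).as_matrix();print(x[:,2],np.degrees(np.arctan2(x[1,0],x[0,0])))
si,sd,_=grab('side','s14')
cv2.imwrite('pics/c14.png',cv2.resize(si[190:280,270:370],None,fx=7,fy=6,interpolation=cv2.INTER_CUBIC))
yaw=np.radians(13.15); S=np.array([519.2,-3.1,0]); Rz=np.array([[np.cos(yaw),-np.sin(yaw),0],[np.sin(yaw),np.cos(yaw),0],[0,0,1]])
for nm,tags in(("wrist",("w1","w11","w12","w13","w14")),("side",("s10","s12","s13","s14"))):
  for t in tags:
    i,d,st=load(t); cm=cam(nm,st); P,uv=cloud(cm,d); L=(P-S)@Rz
    def med(x0,x1,y0,y1,z0,z1):
        k=(L[:,0]>x0)&(L[:,0]<x1)&(L[:,1]>y0)&(L[:,1]<y1)&(L[:,2]>z0)&(L[:,2]<z1); return (k.sum(),np.median(L[k,2]).round(2)) if k.any() else None
    print(t,"nest -x edge",med(-84,-80,-35,35,15,60),"+y edge",med(-60,60,46,54,15,60),"cover top -x",med(-55,-35,-20,20,52,90),"+x",med(35,55,-20,20,52,90))
# cover edge plane fit in w14/ side
```

```text
12.85 [519.62089975  -3.41734208  67.26977476] [-6.00882896 -1.92403561 21.41356783] [-0.91774159  1.19542957 -0.22656907] 0.6403033040703356 [-0.    -0.002  0.001 -0.    -0.001 -0.001  0.001]
[ 0.01288742  0.00135967 -0.99991603] 103.11586543406366
w1 nest -x edge (np.int64(314), np.float64(35.45)) +y edge (np.int64(1041), np.float64(35.42)) cover top -x (np.int64(37), np.float64(57.57)) +x (np.int64(32), np.float64(56.28))
w11 nest -x edge (np.int64(1670), np.float64(35.39)) +y edge (np.int64(2567), np.float64(35.46)) cover top -x (np.int64(1), np.float64(89.86)) +x None
w12 nest -x edge (np.int64(2171), np.float64(35.4)) +y edge (np.int64(3061), np.float64(35.47)) cover top -x (np.int64(8077), np.float64(74.17)) +x (np.int64(613), np.float64(74.21))
w13 nest -x edge (np.int64(2227), np.float64(31.78)) +y edge (np.int64(3145), np.float64(31.79)) cover top -x (np.int64(8099), np.float64(67.98)) +x (np.int64(649), np.float64(67.88))
w14 nest -x edge (np.int64(2244), np.float64(27.35)) +y edge (np.int64(3150), np.float64(27.42)) cover top -x (np.int64(8113), np.float64(63.45)) +x (np.int64(616), np.float64(63.35))
s10 nest -x edge (np.int64(20), np.float64(36.55)) +y edge (np.int64(108), np.float64(35.05)) cover top -x (np.int64(20), np.float64(54.92)) +x (np.int64(12), np.float64(54.67))
s12 nest -x edge (np.int64(22), np.float64(37.43)) +y edge (np.int64(104), np.float64(35.23)) cover top -x (np.int64(60), np.float64(75.17)) +x (np.int64(61), np.float64(75.51))
s13 nest -x edge (np.int64(23), np.float64(33.98)) +y edge (np.int64(104), np.float64(31.38)) cover top -x (np.int64(57), np.float64(69.34)) +x (np.int64(62), np.float64(69.58))
s14 nest -x edge (np.int64(17), np.float64(29.45)) +y edge (np.int64(92), np.float64(27.72)) cover top -x (np.int64(60), np.float64(64.58)) +x (np.int64(62), np.float64(64.83))
```

View pics/w14.png

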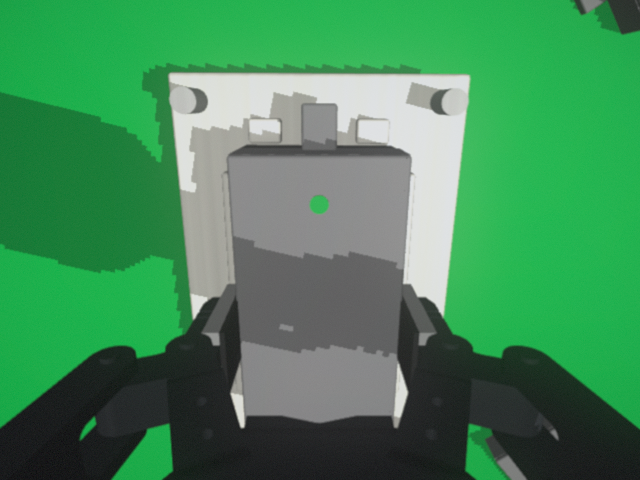

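View pics/c14.png

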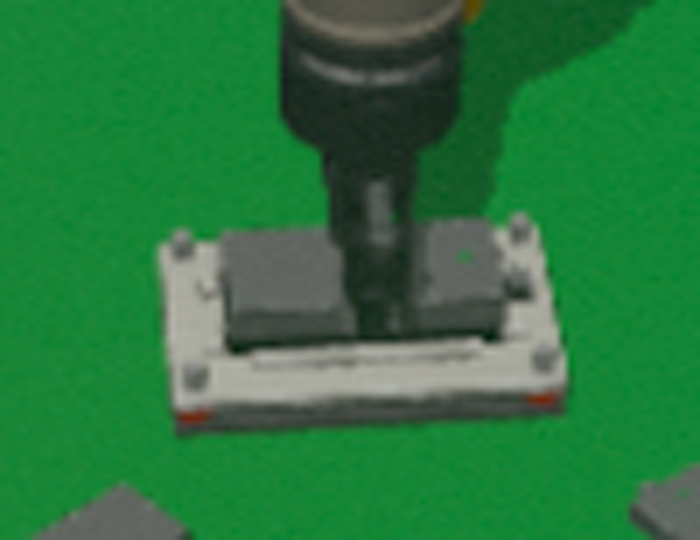

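Run:
```python
from h import *
yaw=np.radians(13.15); S=np.array([519.2,-3.1,0]); Rz=np.array([[np.cos(yaw),-np.sin(yaw),0],[np.sin(yaw),np.cos(yaw),0],[0,0,1]])
i,d,st=load("w5"); cm=cam("wrist",st); P,uv=cloud(cm,d); L=(P-S)@Rz
for y in list(range(-44,-24,2))+list(range(24,46,2)):
    k=(abs(L[:,0])<15)&(abs(L[:,1]-y)<1.2)&(L[:,2]<70); print(y,k.sum(),np.median(L[k,2]).round(1) if k.any() else None)
```

```text
-44 86 35.7
-42 84 35.6
-40 83 35.5
-38 18 36.3
-36 80 41.4
-34 92 41.4
-32 93 41.5
-30 22 41.6
-28 61 49.1
-26 144 48.5
24 41 48.2
26 91 49.6
28 124 43.2
30 84 41.2
32 92 41.4
34 87 41.4
36 100 40.8
38 79 35.5
40 91 35.5
42 95 35.5
44 81 35.6
```

The nest has dropped 8.0 mm and the cover top is 36.1 mm above it (36 expected), level at both ends. The push is about 21 N, and the fingertips clear the nest rails by 8 mm. I'm handing it in.

Run:
```python
from h import *
s=sense();print(s['t'],s['position'],s['force'],s['grip_width'])
print(job_done())
```

```text
12.95 [519.6034515   -3.42081771  67.25969667] [-5.78499783 -2.02803075 21.55665494] 0.6379826390921476
the job is handed in; nothing more can be done
None
```

I closed the shield, set the largest grey cover on the two dowels with its stub at the same end as the lower half's, and pressed the nest down to its stops. I handed the job in at 12.95 s with the cover still gripped and pressed; no verdict is reported.

- **Shield:** after I closed it, its depth was level across the whole lid. It was not visible once the cover was on.
- **Nest:** it moved down 8.0 mm and sits on its stops.
- **Fit:** the cover top is 36.1 mm above the nest plate, against 36 mm expected, and agrees within 0.3 mm at both ends. Turn matches within about 0.1° and position within about 1 mm.
- **Force at hand-in:** 21.6 N downward push, arm at rest, 60 N grip. The contact force between cover and base was not measured directly. The fingertips clear the nest rails by about 8 mm, so the push should go through the cover.
- **Disagreements:** the tool was tilted by about 0.7°, and there was a side force of about 6 N. The side camera's depths ran about 1 mm higher than the wrist camera's for the cover top. All of this is small against the tolerances.
- **Bystanders:** I touched none of them, but took no final measurement of their positions.

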